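# Set four lipsticks in the organiser from light to dark

## Robot

A 6-joint arm with a two-finger parallel gripper is mounted at the origin on the work surface. World frame = base frame: x ahead of the robot, y to its left, z up, the work surface at z = 0. Lengths are in mm, angles in rad, forces in N, time in s.
With the tool pointing down it reaches from about 250 to 775 mm from the base axis. Payload 8.9 kg.
Tool frame: the origin (TCP) lies midway between the tips of the shut fingers; the grasp point (between the pads) lies 19 mm behind it; z points along the fingers, y is the direction in which the jaws open and shut (so a half turn about z gives the same grasp; the last joint's range is limited). The gripper opens to 85 mm and grips with 20 to 120 N. Pads are 22 mm wide; open, the fingers measure 114 mm over their backs; the gripper's body (76 mm by 85 mm) begins 54 mm behind the grasp point. The pads swing forward as they close: fully open they stand 13 mm farther back than shut.
Start: joints at [1.079, 0.291, -0.153, 1.127, 0, 1.431], TCP at [181.396, 492.666, 231.305] pointing down, gripper open.
Joint ranges: [-2.52, 2.52], [-0.91, 1.74], [-1.3, 1.37], [-1.96, 2.02], [-1.52, 1.47], [-3.14, 3.14]. Speed limits (rad/s): [2.22, 2.22, 2.79, 3.14, 3.14, 3.14].

## Interface

Orientations are given as [roll, pitch, yaw] about the fixed x, y, z axes, in that order (R = Rz(yaw) Ry(pitch) Rx(roll)).
In Python, from cell import monitor, camera, camera_params, manip, spotter gives the robot as it stands.
- The arm moves only by the shell command python3 -m inch 'ROWS'. ROWS is JSON, a list of rows, each an object with "xyz": the shift along the tool's x, y, z in m, a list of three; "spin": the turn about the tool's z in rad; "grip": the finger opening in m, from 0 to 0.0854. A call has 1 to 20 rows; each row shifts and turns the commanded pose from where the row before left it, along the tool's axes as they then stand; what a row does not reach is not made up. A row lasts 1/8 s, in which the tool goes at most 62.5 mm and 10.7 degrees, less where a joint would pass 70% of its speed; a pose out of reach is approached as far as the arm can. A call is refused whole if a number of a shift passes 0.0625 or a number of a turn 0.188, either way. A call with a gripper value outside its range is refused whole. The fingers move at their own pace and stop on an object; the grip force is fixed at half the most. Time passes only in rows, so rows that do not move let the fingers close. It gives the time, the measured TCP pose, the force and the opening at its end, in the units of the state.
- monitor.get_obs(): the state, without advancing time (a new reading comes with each control period).
- camera(name): name is "side" or "top" or "wrist"; returns (picture, depth): 420x560x3 uint8, blue, green, red; 420x560 float32, mm along the optical axis (not along the pixel's ray), 0 where there is no reading.
- camera_params(name): a dict with "vertical_fov" (degrees; the focal length in pixels is half the picture's height over the tangent of half this angle, whatever the lens; pixels are square), "cx", "cy" (the principal point, pixels), "extrinsics" (4x4, takes a point from camera to world coordinates); the wrist camera has in their place "hand_eye" (4x4, takes a point from camera to tool coordinates, whose origin is the TCP and whose axes are the flange's). Camera axes: x right, y up, looking along -z (the intrinsics and any distortion apply to the point x, -y, -z); pixel columns grow to the right and rows downward; lengths in mm; the calibration is good to about 2 mm. A picture is of the moment at which its call begins: read the wrist's pose just before it. camera_params takes no time and is no camera call.
- manip.hand_in(): hands the job in, once; it reports no verdict.
Trained networks look in the newest picture that a camera, given by its name, has taken for a name from the list of things; names that differ only in an ending like _2 or _b are one class to them, and where a whole thing is asked for, a point or a joint stands for the part that bears it (a point fixed in the world has none). Each returns a list of dicts, best first, with "conf" (0 to 1); they miss things now and then, are a little off and sometimes report something else, mostly with a low value. They report only what shows in the picture. A call takes as long as a camera call. They do not tell look-alikes from the thing itself.
- spotter.masks_of(camera, target): "pixels" (420x560 bool, what is visible of it).
- spotter.landmark_of(camera, target): "point" ([x, y, z] in mm, in world coordinates, good to about 4 mm: a listed point, or the origin of a listed thing).
The state is a dict: "clock": time; "joint_pos": joint angles; "joint_vel": joint speeds; "tau": joint torques, N m; "eef_pos": TCP position; "tcp_rot": TCP orientation; "wrist_force": force on the tool from outside, world axes, zero at the start; "moment": the same for the moment, N m; "finger_gap": finger opening in mm.
Only numpy, scipy, OpenCV 4.12 (cv2) and the standard library are available. Lean on these libraries where they do the work, as an engineer would, in place of code of your own. Each camera call takes 0.05 s, during which the arm holds its last target. There are 200 camera calls.

## Task

Stand the four lipsticks upright in the front row of the clear organiser, one to a compartment, in order of shade: the lightest next to the pale disc, then darker step by step to the darkest next to the plum disc. Set each down gently without knocking any over, and leave the green-capped ointment tube standing where it is on the desk.

Things in the scene. Friction and masses are not known exactly. Their poses are not given: they have to be found in the camera images.
- lipstick_nude: black closed lipstick, a plain cylinder 24 mm in diameter and 78 mm tall, about 30 g, standing upright on the desk; the round label on its top and the band round its foot show the shade: pale nude-beige (the lightest of the four). Origin: centre of its underside; z points up through the cap
- lipstick_rose: black closed lipstick, a plain cylinder 24 mm in diameter and 78 mm tall, about 30 g, standing upright on the desk; the round label on its top and the band round its foot show the shade: mid rose-pink (second lightest). Origin: centre of its underside; z points up through the cap
- lipstick_red: black closed lipstick, a plain cylinder 24 mm in diameter and 78 mm tall, about 30 g, standing upright on the desk; the round label on its top and the band round its foot show the shade: strong red (second darkest). Origin: centre of its underside; z points up through the cap
- lipstick_plum: black closed lipstick, a plain cylinder 24 mm in diameter and 78 mm tall, about 30 g, standing upright on the desk; the round label on its top and the band round its foot show the shade: very dark plum (the darkest). Origin: centre of its underside; z points up through the cap
- cell_a: target: compartment 1 of 4, counted from the robot's left, of the front row (nearest the robot) of the fixed clear organiser; a round grey 38 mm liner on its floor. Inside 48 x 48 mm, 52 mm apart, walls 4 mm thick; floor 4 mm, wall tops 30 mm above the desk. Origin: centre of its floor; x to the back of the organiser, y along the row to the left, z up
- cell_b: target: compartment 2 of 4, counted from the robot's left, of the front row (nearest the robot) of the fixed clear organiser; a round grey 38 mm liner on its floor. Inside 48 x 48 mm, 52 mm apart, walls 4 mm thick; floor 4 mm, wall tops 30 mm above the desk. Origin: centre of its floor; x to the back of the organiser, y along the row to the left, z up
- cell_c: target: compartment 3 of 4, counted from the robot's left, of the front row (nearest the robot) of the fixed clear organiser; a round grey 38 mm liner on its floor. Inside 48 x 48 mm, 52 mm apart, walls 4 mm thick; floor 4 mm, wall tops 30 mm above the desk. Origin: centre of its floor; x to the back of the organiser, y along the row to the left, z up
- cell_d: target: compartment 4 of 4, counted from the robot's left, of the front row (nearest the robot) of the fixed clear organiser; a round grey 38 mm liner on its floor. Inside 48 x 48 mm, 52 mm apart, walls 4 mm thick; floor 4 mm, wall tops 30 mm above the desk. Origin: centre of its floor; x to the back of the organiser, y along the row to the left, z up
- disc_pale: pale nude shade label, a disc with a black rim, 34 mm in diameter, 4 mm thick, fixed on the base flange at one end of the organiser: it marks the light end of the row; a like disc in dark plum is on the other end. Which end is which changes. The rows behind hold pots up to 30 mm and, 104 mm behind the front row, tubes up to 76 mm above the desk. Origin: centre of its underside
- ointment: bystander: small ointment tube standing on its green cap (cap 26 mm wide, 18 mm high; cream body 19 mm wide; flat crimp at the top, 72 mm tall in all) on the desk among the lipsticks. Origin: centre of its underside
Things that resemble listed ones, but are neither listed nor needed, are in the scene too. What is shaped like the lipstick_nude but blue, purple or yellow is not meant.

How it is judged:
By the outcome, as a careful person would: the job done as asked, in the order asked, and still so for the second after the job is handed in, with the robot touching nothing.
It also fails if it takes over 104 s, if anything falls off the work surface, if the arm or the gripper's body presses on something with over 40 N, if the wrist force passes 120 N, or if a joint passes its speed limit or range.

## Working session

There is one attempt and no reset: what is moved stays moved. The work goes in short steps, Python scripts to look and compute and a shell command to move; the robot and the scene stay as the last step left them, time stands still between calls to the robot, and variables do not carry over. Pictures are saved under pics/ and viewed, about 12 in all and at most 16, crops included, and the job is handed in when it is done.

```bash
mkdir -p pics; ls; cat > h.py <<'E'
import numpy as np, cv2
from cell import monitor, camera, camera_params, manip, spotter
def K(p,h=420):
    f=h/2/np.tan(np.radians(p["vertical_fov"])/2); return f
def world(name,u,v,d,p=None):
    p=p or camera_params(name); f=K(p)
    q=np.array([(u-p["cx"])*d/f, -(v-p["cy"])*d/f, -d,1.0])
    return (np.array(p["extrinsics"])@q)[:3]
E
python3 - <<'E'
from h import *
o=monitor.get_obs(); print({k:np.round(o[k],3) for k in('clock','eef_pos','tcp_rot','finger_gap')})
for n in("top","side"):
    im,d=camera(n); cv2.imwrite(f"pics/{n}0.png",im); np.save(f"{n}0.npy",d); p=camera_params(n); print(n,{k:np.round(v,3) if not isinstance(v,str) else v for k,v in p.items()})
    for t in (["lipstick_nude","cell_a","disc_pale","ointment"] if n=="top" else []):
        print(t,[(round(r["conf"],2),np.round(r["point"])) for r in spotter.landmark_of(n,t)])
E
```

```text
pics
{'clock': np.float64(0.0), 'eef_pos': array([181.195, 492.285, 230.734]), 'tcp_rot': array([-3.14 , -0.   ,  2.789]), 'finger_gap': np.float64(84.691)}
top {'vertical_fov': np.float64(51.802), 'cx': np.float64(283.976), 'cy': np.float64(209.751), 'extrinsics': array([[-2.60000e-02,  9.94000e-01, -1.02000e-01,  4.10840e+02],
       [-9.99000e-01, -2.30000e-02,  2.60000e-02,  1.09520e+01],
       [ 2.40000e-02,  1.03000e-01,  9.94000e-01,  8.05579e+02],
       [ 0.00000e+00,  0.00000e+00,  0.00000e+00,  1.00000e+00]])}
lipstick_nude [(0.78, array([341., -92.,   0.])), (0.75, array([ 464., -195.,   -0.])), (0.71, array([ 406., -211.,    4.])), (0.59, array([ 414., -147.,   -1.])), (0.48, array([ 494., -133.,    1.]))]
cell_a [(0.77, array([ 608., -148.,    3.])), (0.75, array([ 610., -203.,    8.])), (0.7, array([605., -95.,  -0.])), (0.69, array([603., -47.,   6.]))]
disc_pale [(0.76, array([602.,  -3.,   4.]))]
ointment [(0.74, array([450.,  -4.,  -2.])), (0.51, array([ 610., -145.,    5.]))]
side {'vertical_fov': np.float64(44.391), 'cx': np.float64(282.144), 'cy': np.float64(211.135), 'extrinsics': array([[-9.82000e-01,  1.00000e-01, -1.63000e-01,  3.39291e+02],
       [-1.91000e-01, -5.28000e-01,  8.28000e-01,  8.55082e+02],
       [-3.00000e-03,  8.44000e-01,  5.37000e-01,  5.83091e+02],
       [ 0.00000e+00,  0.00000e+00,  0.00000e+00,  1.00000e+00]])}
```

View pics/top0.png

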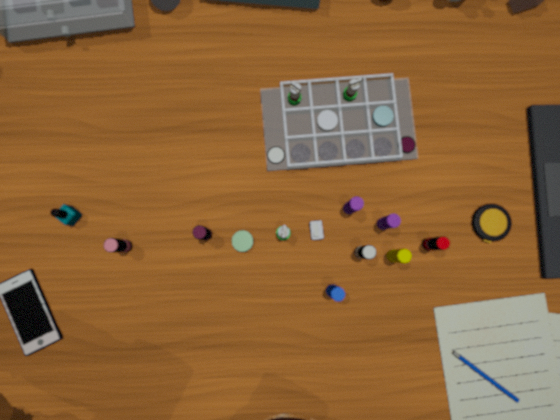

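View pics/side0.png

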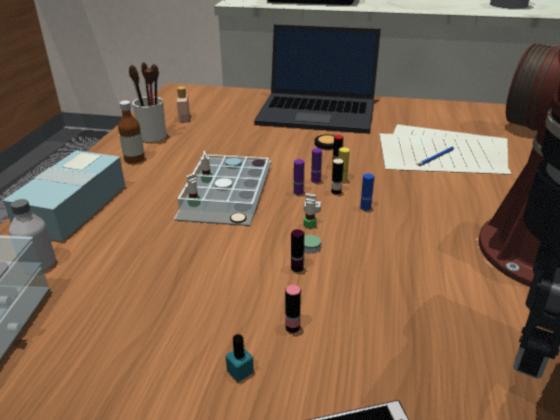

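The top view shows lipstick tops at rose (112,245), plum (202,232), nude (369,252) and red (443,243). The decoys are purple (356,204) and (391,221), yellow (403,256) and blue (338,293). The ointment tube is at (284,232). The pale disc is at (276,155), on the robot's left, and the plum disc at (408,145). I'll confirm these in a crop and measure.

```bash
python3 - <<'E'
from h import *
im=cv2.imread("pics/top0.png"); d=np.load("top0.npy"); p=camera_params("top"); f=K(p); E=np.array(p["extrinsics"])
print(p.keys())
v,u=np.mgrid[:420,:560]; q=np.stack([(u-p["cx"])*d/f,-(v-p["cy"])*d/f,-d],-1); W=q@E[:3,:3].T+E[:3,3]
m=((W[...,2]>62)&(W[...,2]<95)&(d>0)&(v>190)&(v<310)&(u>90)&(u<460)).astype(np.uint8)
n,l,s,c=cv2.connectedComponentsWithStats(m)
for i in range(1,n):
    if s[i,4]>15:
        w=W[l==i]; print(np.round(c[i]),s[i,4],np.round(np.median(w,0),1),"mid",np.round((w.min(0)+w.max(0))[:2]/2,1),im[l==i].mean(0).round())
def plane(u,v,z):
    r=E[:3,:3]@np.array([(u-p["cx"])/f,-(v-p["cy"])/f,-1]); return E[:3,3]+r*(z-E[2,3])/r[2]
print("desk z",[W[b,a,2].round(1) for a,b in((250,280),(150,200),(420,200))])
for t,z in((x,y) for x,y in(("cell_a",4),("disc_pale",8))):
    for r in spotter.masks_of("top",t):
        M=r["pixels"]; a,b=np.median(u[M]),np.median(v[M]); ys,xs=np.where(M); a=(xs.min()+xs.max())/2;b=(ys.min()+ys.max())/2
        print(t,round(r["conf"],2),a,b,M.sum(),plane(a,b,z).round(1),"depth z",np.median(W[M][:,2]).round(1))
print("disc plum",plane(408,145,8).round(1))
a=cv2.resize(im[190:310,90:460],None,fx=2.1,fy=2.1,interpolation=cv2.INTER_CUBIC)
b=cv2.resize(im[65:180,250:430],None,fx=2.6,fy=2.6,interpolation=cv2.INTER_CUBIC)
o=np.zeros((a.shape[0]+b.shape[0],777,3),np.uint8);o[:a.shape[0],:a.shape[1]]=a[:,:777];o[a.shape[0]:,:b.shape[1]]=b
cv2.imwrite("pics/crop1.png",cv2.convertScaleAbs(o,alpha=1.4,beta=15))
E
```

```text
dict_keys(['vertical_fov', 'cx', 'cy', 'extrinsics'])
[355. 203.] 167 [ 494.2 -129.3   77.5] mid [ 493.9 -130.5] [138.  68. 121.]
[392. 220.] 177 [ 463.7 -191.    77.1] mid [ 464.1 -192.4] [131.  63. 115.]
[199. 232.] 169 [451.7 135.1  77.5] mid [452.4 135.8] [64. 47. 97.]
[283. 231.] 46 [449.9  -5.8  70.8] mid [450.1  -5.1] [155. 158. 158.]
[441. 242.] 190 [ 423.7 -273.    77.1] mid [ 423.7 -275.2] [ 21.  16. 135.]
[111. 244.] 200 [434.9 280.4  77. ] mid [434.4 282.4] [103.  98. 144.]
[367. 251.] 175 [ 412.2 -147.1   77.3] mid [ 411.7 -148.4] [141. 146. 145.]
[402. 255.] 179 [ 404.  -205.9   76.9] mid [ 403.4 -207.7] [  0. 154. 156.]
[336. 293.] 174 [344.1 -92.4  77.2] mid [343.9 -93. ] [162.  94.  54.]
desk z [np.float64(1.6), np.float64(-0.6), np.float64(-1.8)]
cell_a 0.87 382.0 146.5 303 [ 609.7 -199.9    4. ] depth z 4.1
cell_a 0.84 327.0 150.0 287 [605.  -94.7   4. ] depth z 4.2
cell_a 0.59 299.5 152.5 307 [601.2 -42.4   4. ] depth z 4.1
disc_pale 0.74 275.5 154.5 268 [597.4   3.1   8. ] depth z 7.2
disc plum [ 610.6 -248.6    8. ]
```

View pics/crop1.png

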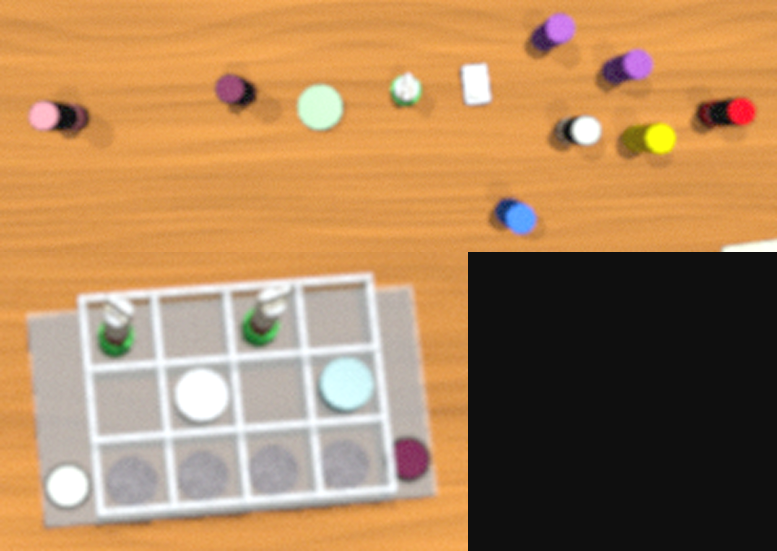

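The crop confirms nude (white label), rose, red and plum, clear of the blue, purple and yellow look-alikes. The pale disc is at cell a, so the order is nude→a, rose→b, red→c, plum→d. I'll keep the jaws along the organiser's depth (yaw 1.625) for every pick and place.

```bash
cat > go.py <<'E'
import sys; from h import *
from scipy.spatial.transform import Rotation as R
o=monitor.get_obs(); r=R.from_euler("xyz",o["tcp_rot"])
print("t",round(float(o["clock"]),2),"pos",np.round(o["eef_pos"],1),"rot",np.round(o["tcp_rot"],3),"F",np.round(o["wrist_force"],1),"gap",round(float(o["finger_gap"]),1),"j",np.round(o["joint_pos"],2))
for a in sys.argv[1:]:
    t=np.array([float(x) for x in a.split(",")]); print(a,"tool shift mm",np.round(r.inv().apply(t-o["eef_pos"]),1))
E
python3 -m inch '[{"spin":0.1663},{"spin":0.1663},{"spin":0.1663},{"spin":0.1663},{"spin":0.1663},{"spin":0.1663},{"spin":0.1663},{}]'; python3 go.py 434.5,281.5,140 434.5,281.5,38
```

```text
t 0.4 pos [181.4 492.6 231.2] rot [-3.141 -0.     2.789] F [ 0.5 -0.2  0.3] gap 85.1 j [ 1.08  0.29 -0.15  1.13 -0.    1.43]
434.5,281.5,140 tool shift mm [-310.5 -110.6   91.3]
434.5,281.5,38 tool shift mm [-310.5 -110.6  193.3]$[0]: bad value
```

```bash
python3 -m inch '[{"xyz":[0,0,0],"spin":0.1663,"grip":0.085},{"xyz":[0,0,0],"spin":0.1663,"grip":0.085},{"xyz":[0,0,0],"spin":0.1663,"grip":0.085},{"xyz":[0,0,0],"spin":0.1663,"grip":0.085},{"xyz":[0,0,0],"spin":0.1663,"grip":0.085},{"xyz":[0,0,0],"spin":0.1663,"grip":0.085},{"xyz":[0,0,0],"spin":0.1663,"grip":0.085},{"xyz":[0,0,0],"spin":0,"grip":0.085}]'; python3 go.py 434.5,281.5,140 434.5,281.5,38
```

```text
clock: 1.4
eef_pos: [181.4, 492.6, 231.3]
tcp_rot: [3.142, 0.0, 1.626]
wrist_force: [0.1, 0.2, 0.1]
finger_gap: 85.0
t 1.4 pos [181.4 492.6 231.3] rot [3.142 0.    1.626] F [0.1 0.2 0.1] gap 85.0 j [ 1.08  0.29 -0.15  1.13 -0.    2.59]
434.5,281.5,140 tool shift mm [-224.7  241.1   91.3]
434.5,281.5,38 tool shift mm [-224.7  241.1  193.3]
```

```bash
python3 -m inch '[{"xyz":[-0.0321,0.0344,0.013],"spin":0,"grip":0.07},{"xyz":[-0.0321,0.0344,0.013],"spin":0,"grip":0.07},{"xyz":[-0.0321,0.0344,0.013],"spin":0,"grip":0.07},{"xyz":[-0.0321,0.0344,0.013],"spin":0,"grip":0.07},{"xyz":[-0.0321,0.0344,0.013],"spin":0,"grip":0.07},{"xyz":[-0.0321,0.0344,0.013],"spin":0,"grip":0.07},{"xyz":[-0.0321,0.0344,0.013],"spin":0,"grip":0.07},{"xyz":[0,0,0],"spin":0,"grip":0.07}]'; python3 go.py 434.5,281.5,38; python3 - <<'E'
from h import *
from scipy.spatial.transform import Rotation as R
o=monitor.get_obs(); im,d=camera("wrist"); p=camera_params("wrist"); f=K(p)
T=np.eye(4);T[:3,:3]=R.from_euler("xyz",o["tcp_rot"]).as_matrix();T[:3,3]=o["eef_pos"]; E=T@np.array(p["hand_eye"])
v,u=np.mgrid[:420,:560]; q=np.stack([(u-p["cx"])*d/f,-(v-p["cy"])*d/f,-d],-1); W=q@E[:3,:3].T+E[:3,3]
m=((d>0)&(abs(W[...,2]-78)<6)&(np.hypot(W[...,0]-434,W[...,1]-281)<40))
ys,xs=np.where(m); w=W[m]; print(m.sum(), xs.min(),xs.max(),ys.min(),ys.max(), w.min(0).round(1),w.max(0).round(1),np.median(w,0).round(1))
cv2.imwrite("pics/w0.png",im)
E
```

```text
clock: 2.4
eef_pos: [435.7, 279.1, 139.4]
tcp_rot: [-3.141, 0.001, 1.625]
wrist_force: [-0.9, -0.0, 0.2]
finger_gap: 70.0
t 2.4 pos [435.7 279.1 139.4] rot [-3.141e+00  1.000e-03  1.625e+00] F [-0.9 -0.   0.2] gap 70.0 j [ 0.43  0.35 -0.33  0.9  -0.    1.95]
434.5,281.5,38 tool shift mm [  2.5  -1.  101.4]
834 268 300 205 237 [424.2 271.2  72.1] [447.5 294.9  79.2] [435.6 284.   76.9]
```

View pics/w0.png

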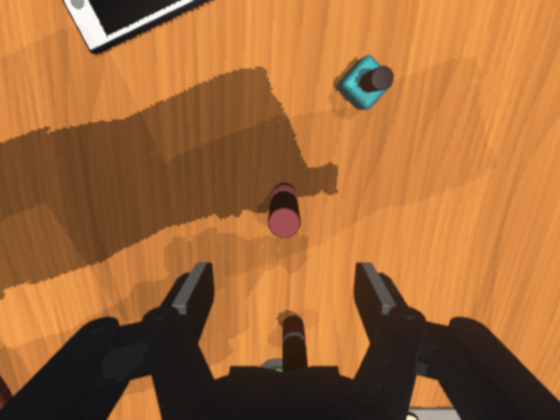

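The wrist view shows the rose lipstick at (284,222), between the open jaws. Its measured top centre is about (436,283,77), which agrees with the top camera.

```bash
python3 -m inch '[{"xyz":[0.003,-0.0005,0.01],"spin":0,"grip":0.07},{"xyz":[0,0,0.03],"spin":0,"grip":0.07},{"xyz":[0,0,0.03],"spin":0,"grip":0.07},{"xyz":[0,0,0.02],"spin":0,"grip":0.07},{"xyz":[0,0,0.011],"spin":0,"grip":0.07},{"xyz":[0,0,0],"spin":0,"grip":0.07},{"xyz":[0,0,0],"spin":0,"grip":0.03},{"xyz":[0,0,0],"spin":0,"grip":0.03},{"xyz":[0,0,0],"spin":0,"grip":0.03},{"xyz":[0,0,0],"spin":0,"grip":0.015},{"xyz":[0,0,0],"spin":0,"grip":0.01},{"xyz":[0,0,0],"spin":0,"grip":0.01},{"xyz":[0,0,0],"spin":0,"grip":0.01},{"xyz":[0,0,0],"spin":0,"grip":0.01}]'; python3 go.py 435,282,145
```

```text
clock: 4.2
eef_pos: [433.5, 284.3, 39.6]
tcp_rot: [3.141, -0.0, 1.625]
wrist_force: [-0.0, -0.1, 6.2]
finger_gap: 22.7
t 4.2 pos [433.5 284.3  39.6] rot [ 3.141 -0.     1.625] F [-0.  -0.1  6.2] gap 22.7 j [ 0.44  0.47 -0.45  0.65 -0.    1.96]
435,282,145 tool shift mm [  -2.4    1.4 -105.4]
```

```bash
python3 -m inch '[{"xyz":[0,0,-0.015],"spin":0,"grip":0.01},{"xyz":[0,0,-0.03],"spin":0,"grip":0.01},{"xyz":[0,0,-0.03],"spin":0,"grip":0.01},{"xyz":[0,0,-0.03],"spin":0,"grip":0.01},{"xyz":[0,0,0],"spin":0,"grip":0.01}]'; python3 go.py 604.5,-95.2,145 604.5,-95.2,44
```

```text
clock: 4.82
eef_pos: [434.7, 284.9, 147.0]
tcp_rot: [3.137, -0.002, 1.625]
wrist_force: [-0.0, 0.2, -0.4]
finger_gap: 22.5
t 4.83 pos [434.7 284.9 147. ] rot [ 3.137e+00 -2.000e-03  1.625e+00] F [-0.   0.2 -0.4] gap 22.5 j [ 0.44  0.34 -0.31  0.91 -0.    1.96]
604.5,-95.2,145 tool shift mm [-388.7  149.1    2. ]
604.5,-95.2,44 tool shift mm [-388.9  148.6  103. ]
```

```bash
python3 -m inch '[{"xyz":[-0.0194,0.0075,0],"spin":0,"grip":0.01},{"xyz":[-0.0389,0.0149,0],"spin":0,"grip":0.01},{"xyz":[-0.0389,0.0149,0],"spin":0,"grip":0.01},{"xyz":[-0.0389,0.0149,0],"spin":0,"grip":0.01},{"xyz":[-0.0389,0.0149,0],"spin":0,"grip":0.01},{"xyz":[-0.0389,0.0149,0],"spin":0,"grip":0.01},{"xyz":[-0.0389,0.0149,0],"spin":0,"grip":0.01},{"xyz":[-0.0389,0.0149,0],"spin":0,"grip":0.01},{"xyz":[-0.0389,0.0149,0],"spin":0,"grip":0.01},{"xyz":[-0.0389,0.0149,0],"spin":0,"grip":0.01},{"xyz":[-0.0194,0.0075,0],"spin":0,"grip":0.01},{"xyz":[0,0,0],"spin":0,"grip":0.01},{"xyz":[0,0,0],"spin":0,"grip":0.01}]'; python3 go.py 604.5,-95.2,145 604.5,-95.2,44
```

```text
clock: 6.45
eef_pos: [602.4, -94.9, 144.0]
tcp_rot: [-3.14, -0.001, 1.625]
wrist_force: [-0.2, -0.1, 0.1]
finger_gap: 23.0
t 6.45 pos [602.4 -94.9 144. ] rot [-3.140e+00 -1.000e-03  1.625e+00] F [-0.2 -0.1  0.1] gap 23.0 j [-0.28  0.51 -0.06  1.01  0.    1.24]
604.5,-95.2,145 tool shift mm [-0.4  2.1 -1. ]
604.5,-95.2,44 tool shift mm [ -0.5   2.2 100. ]
```

Descend to about 10 mm above the floor, then check with a picture.

```bash
python3 -m inch '[{"xyz":[0,0.002,0.02],"spin":0,"grip":0.01},{"xyz":[0,0,0.03],"spin":0,"grip":0.01},{"xyz":[0,0,0.02],"spin":0,"grip":0.01},{"xyz":[0,0,0.012],"spin":0,"grip":0.01},{"xyz":[0,0,0.006],"spin":0,"grip":0.01},{"xyz":[0,0,0],"spin":0,"grip":0.01}]'; python3 go.py 604.5,-95.2,44; python3 - <<'E'
from h import *
a,_=camera("side");b,_=camera("wrist")
cv2.imwrite("pics/s1.png",np.hstack([cv2.resize(a[130:240,160:300],(420,330)),cv2.resize(b,(380,330))]))
E
```

```text
clock: 7.2
eef_pos: [605.2, -95.6, 56.5]
tcp_rot: [3.142, -0.0, 1.625]
wrist_force: [0.1, 0.6, -0.5]
finger_gap: 22.9
t 7.2 pos [605.2 -95.6  56.5] rot [ 3.142 -0.     1.625] F [ 0.1  0.6 -0.5] gap 22.9 j [-0.28  0.6  -0.16  0.82  0.    1.24]
604.5,-95.2,44 tool shift mm [ 0.5 -0.6 12.5]
```

View pics/s1.png

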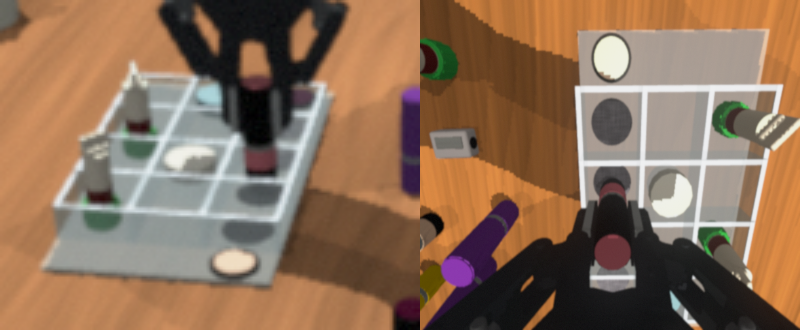

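The rose lipstick is held upright over the second cell (side crop about (258,130)), with the fingers above the walls. I'll lower it slowly.

```bash
python3 -m inch '[{"xyz":[0,0,0.004],"spin":0,"grip":0.01},{"xyz":[0,0,0.003],"spin":0,"grip":0.01},{"xyz":[0,0,0.002],"spin":0,"grip":0.01},{"xyz":[0,0,0.0015],"spin":0,"grip":0.01},{"xyz":[0,0,0.001],"spin":0,"grip":0.01},{"xyz":[0,0,0],"spin":0,"grip":0.01},{"xyz":[0,0,0],"spin":0,"grip":0.01}]'
```

```text
clock: 8.18
eef_pos: [605.2, -96.0, 44.9]
tcp_rot: [3.141, 0.0, 1.625]
wrist_force: [0.0, 0.6, -0.5]
finger_gap: 22.9
```

```bash
python3 -m inch '[{"xyz":[0,0,0.001],"spin":0,"grip":0.01},{"xyz":[0,0,0],"spin":0,"grip":0.01}]'
```

```text
clock: 8.43
eef_pos: [605.1, -96.0, 43.7]
tcp_rot: [-3.142, -0.0, 1.625]
wrist_force: [-0.8, 0.4, -1.0]
finger_gap: 22.7
```

```bash
python3 -m inch '[{"xyz":[0,0,0.001],"spin":0,"grip":0.01},{"xyz":[0,0,0],"spin":0,"grip":0.01}]'
```

```text
clock: 8.68
eef_pos: [605.2, -96.0, 43.6]
tcp_rot: [3.141, 0.0, 1.625]
wrist_force: [-2.9, 0.5, 8.7]
finger_gap: 22.4
```

```bash
python3 -m inch '[{"xyz":[0,0,0.0007],"spin":0,"grip":0.01},{"xyz":[0,0,0],"spin":0,"grip":0.01}]'
```

```text
clock: 8.93
eef_pos: [605.3, -96.0, 43.6]
tcp_rot: [3.141, 0.0, 1.625]
wrist_force: [-5.5, 0.9, 14.8]
finger_gap: 22.6
```

```bash
python3 -m inch '[{"xyz":[0,0,-0.001],"spin":0,"grip":0.01},{"xyz":[0,0,0],"spin":0,"grip":0.026},{"xyz":[0,0,0],"spin":0,"grip":0.03},{"xyz":[0,0,0],"spin":0,"grip":0.036},{"xyz":[0,0,0],"spin":0,"grip":0.045},{"xyz":[0,0,0],"spin":0,"grip":0.05},{"xyz":[0,0,0],"spin":0,"grip":0.05},{"xyz":[0,0,-0.02],"spin":0,"grip":0.05},{"xyz":[0,0,-0.03],"spin":0,"grip":0.05},{"xyz":[0,0,-0.03],"spin":0,"grip":0.05},{"xyz":[0,0,-0.02],"spin":0,"grip":0.07},{"xyz":[0,0,0],"spin":0,"grip":0.07}]'; python3 go.py 412,-147.8,142; python3 - <<'E'
from h import *
a,_=camera("side")
cv2.imwrite("pics/s2.png",cv2.resize(a[130:240,160:300],(560,440)))
E
```

```text
clock: 10.42
eef_pos: [606.2, -96.2, 144.6]
tcp_rot: [3.139, 0.001, 1.625]
wrist_force: [-0.3, 0.4, 0.5]
finger_gap: 69.7
t 10.43 pos [606.2 -96.2 144.6] rot [3.139e+00 1.000e-03 1.625e+00] F [-0.3  0.4  0.5] gap 69.7 j [-0.28  0.51 -0.05  1.01  0.    1.24]
412,-147.8,142 tool shift mm [ -41.  -196.7    2.1]
```

View pics/s2.png

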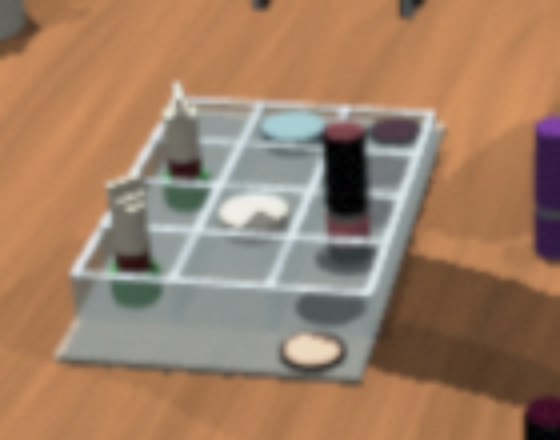

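The side crop shows the rose lipstick standing, but its foot at (348,228) seems above the second liner at (345,258). I'll check by projection and in the top view.

```bash
python3 - <<'E'
from h import *
def proj(n,P):
    p=camera_params(n);q=np.linalg.inv(np.array(p["extrinsics"]))@np.r_[P,1];f=K(p);return np.array([p["cx"]+f*q[0]/-q[2],p["cy"]-f*q[1]/-q[2]])
for nm,P in dict(a=(601.2,-43,4),b=(604,-95,4),c=(607,-147,4),d=(610,-199,4),disc=(597.4,3,8)).items():
    print(nm,proj("side",P).round(1),"crop",((proj("side",P)-[160,130])*4).round(),proj("top",P).round(1))
im,d=camera("top"); cv2.imwrite("pics/top2.png",cv2.resize(im[60:185,240:440],None,fx=3.5,fy=3.5,interpolation=cv2.INTER_CUBIC))
p=camera_params("top"); f=K(p);E=np.array(p["extrinsics"]);v,u=np.mgrid[:420,:560]; q=np.stack([(u-p["cx"])*d/f,-(v-p["cy"])*d/f,-d],-1); W=q@E[:3,:3].T+E[:3,3]
m=(abs(W[...,2]-82)<9)&(abs(W[...,0]-605)<40)&(d>0)&(u>260)&(u<420)&(v>90); print(m.sum(),np.median(W[m],0).round(1),u[m].mean(),v[m].mean())
E
```

```text
a [242.9 205.8] crop [331. 303.] [299.8 152.5]
b [247.6 193.5] crop [350. 254.] [327.2 150.5]
c [251.9 182.1] crop [368. 208.] [354.4 148.4]
d [255.9 171.5] crop [384. 166.] [381.5 146.4]
disc [238.9 215.9] crop [316. 344.] [275.6 154.5]
0 [nan nan nan] nan nan
  return _methods._mean(a, axis=axis, dtype=dtype,
  ret = um.true_divide(
<stdin>:8: RuntimeWarning: Mean of empty slice.
  ret = ret.dtype.type(ret / rcount)
```

View pics/top2.png

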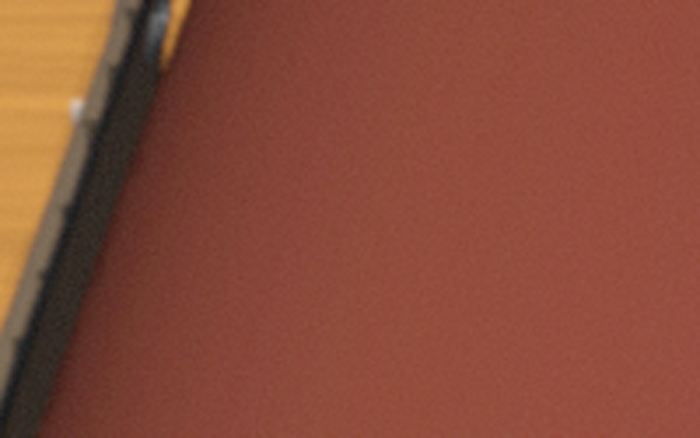

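From its top at y≈122, a 78 mm lipstick must reach y≈260. So the dark part under the band is its own foot, and it stands in cell b. I'll confirm from the top once the arm is away, and go on to the nude one.

```bash
python3 -m inch '[{"xyz":[-0.003,-0.015,0],"spin":0,"grip":0.07},{"xyz":[-0.0076,-0.0364,0],"spin":0,"grip":0.07},{"xyz":[-0.0076,-0.0364,0],"spin":0,"grip":0.07},{"xyz":[-0.0076,-0.0364,0],"spin":0,"grip":0.07},{"xyz":[-0.0076,-0.0364,0],"spin":0,"grip":0.07},{"xyz":[-0.0076,-0.036,0],"spin":0,"grip":0.07},{"xyz":[0,0,0],"spin":0,"grip":0.07},{"xyz":[0,0,0],"spin":0,"grip":0.07}]'
cat > wr.py <<'E'
import sys; from h import *
from scipy.spatial.transform import Rotation as R
X,Y,Z=map(float,sys.argv[1:4]); o=monitor.get_obs(); im,d=camera("wrist"); p=camera_params("wrist"); f=K(p)
T=np.eye(4);T[:3,:3]=R.from_euler("xyz",o["tcp_rot"]).as_matrix();T[:3,3]=o["eef_pos"]; E=T@np.array(p["hand_eye"])
v,u=np.mgrid[:420,:560]; q=np.stack([(u-p["cx"])*d/f,-(v-p["cy"])*d/f,-d],-1); W=q@E[:3,:3].T+E[:3,3]
m=((d>0)&(abs(W[...,2]-Z)<6)&(np.hypot(W[...,0]-X,W[...,1]-Y)<30))
w=W[m]; print(m.sum(),"mid",((w.min(0)+w.max(0))/2).round(1),"ext",(w.max(0)-w.min(0)).round(1),"med",np.median(w,0).round(1),"bgr",im[m].mean(0).round())
E
python3 wr.py 412 -148 78;python3 go.py 412,-147.8,38
```

```text
clock: 11.52
eef_pos: [411.3, -147.5, 142.8]
tcp_rot: [3.142, -0.0, 1.624]
wrist_force: [-0.4, -0.1, 0.5]
finger_gap: 70.1
808 mid [ 412.6 -148.9   75.6] ext [23.5 24.   7.2] med [ 412.6 -147.8   77. ] bgr [ 96. 122. 154.]
t 11.57 pos [ 411.7 -147.5  142.8] rot [ 3.141 -0.     1.625] F [ 0.4  0.7 -0.1] gap 70.2 j [-0.51  0.2  -0.52  0.85  0.    1.01]
412,-147.8,38 tool shift mm [ -0.4   0.3 104.8]
```

```bash
python3 -m inch '[{"xyz":[-0.001,0.0005,0.013],"spin":0,"grip":0.07},{"xyz":[0,0,0.03],"spin":0,"grip":0.07},{"xyz":[0,0,0.03],"spin":0,"grip":0.07},{"xyz":[0,0,0.02],"spin":0,"grip":0.07},{"xyz":[0,0,0.011],"spin":0,"grip":0.07},{"xyz":[0,0,0],"spin":0,"grip":0.07},{"xyz":[0,0,0],"spin":0,"grip":0.03},{"xyz":[0,0,0],"spin":0,"grip":0.03},{"xyz":[0,0,0],"spin":0,"grip":0.03},{"xyz":[0,0,0],"spin":0,"grip":0.015},{"xyz":[0,0,0],"spin":0,"grip":0.01},{"xyz":[0,0,0],"spin":0,"grip":0.01},{"xyz":[0,0,0],"spin":0,"grip":0.01},{"xyz":[0,0,0],"spin":0,"grip":0.01}]'; python3 -m inch '[{"xyz":[0,0,-0.015],"spin":0,"grip":0.01},{"xyz":[0,0,-0.03],"spin":0,"grip":0.01},{"xyz":[0,0,-0.03],"spin":0,"grip":0.01},{"xyz":[0,0,-0.03],"spin":0,"grip":0.01},{"xyz":[0,0,0],"spin":0,"grip":0.01}]'; python3 go.py 601.5,-43.2,145; python3 - <<'E'
from h import *
im,d=camera("top"); cv2.imwrite("pics/top3.png",cv2.resize(im[60:270,240:460],None,fx=2.8,fy=2.8,interpolation=cv2.INTER_CUBIC))
E
```

```text
clock: 13.32
eef_pos: [411.9, -148.7, 39.5]
tcp_rot: [3.141, 0.0, 1.625]
wrist_force: [-0.5, 0.2, 6.4]
finger_gap: 22.8
clock: 13.95
eef_pos: [412.9, -149.2, 145.9]
tcp_rot: [3.138, 0.002, 1.625]
wrist_force: [0.7, 0.1, 0.5]
finger_gap: 23.2
t 13.95 pos [ 412.9 -149.2  145.9] rot [3.138e+00 2.000e-03 1.625e+00] F [0.7 0.1 0.5] gap 23.2 j [-0.51  0.2  -0.52  0.85  0.    1.  ]
601.5,-43.2,145 tool shift mm [ 95.7 194.1   1.3]
```

View pics/top3.png

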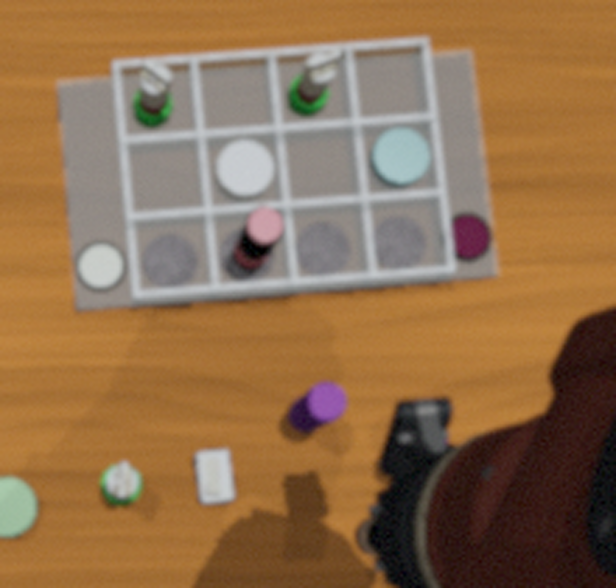

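Rose stands in cell b (crop (255,245)), ointment untouched (crop (121,484)). Now the nude to cell a.

```bash
python3 -m inch '[{"xyz":[0.008,0.0162,0],"spin":0,"grip":0.01},{"xyz":[0.016,0.0324,0],"spin":0,"grip":0.01},{"xyz":[0.016,0.0324,0],"spin":0,"grip":0.01},{"xyz":[0.016,0.0324,0],"spin":0,"grip":0.01},{"xyz":[0.016,0.0324,0],"spin":0,"grip":0.01},{"xyz":[0.016,0.0324,0],"spin":0,"grip":0.01},{"xyz":[0.008,0.0162,0],"spin":0,"grip":0.01},{"xyz":[0,0,0],"spin":0,"grip":0.01},{"xyz":[0,0,0],"spin":0,"grip":0.01}]'; python3 go.py 601.5,-43.2,44
```

```text
clock: 15.12
eef_pos: [599.8, -41.8, 143.1]
tcp_rot: [-3.14, -0.0, 1.625]
wrist_force: [-0.6, -0.2, -0.6]
finger_gap: 22.4
t 15.12 pos [599.8 -41.8 143.1] rot [-3.14  -0.     1.625] F [-0.6 -0.2 -0.6] gap 22.4 j [-0.19  0.49 -0.08  1.   -0.    1.33]
601.5,-43.2,44 tool shift mm [-1.5  1.8 99.1]
```

Contact is expected at TCP z ≈ 43.5, so I'll descend to about 45 and creep from there.

```bash
python3 -m inch '[{"xyz":[-0.001,0.0015,0.02],"spin":0,"grip":0.01},{"xyz":[0,0,0.03],"spin":0,"grip":0.01},{"xyz":[0,0,0.02],"spin":0,"grip":0.01},{"xyz":[0,0,0.012],"spin":0,"grip":0.01},{"xyz":[0,0,0.006],"spin":0,"grip":0.01},{"xyz":[0,0,0.004],"spin":0,"grip":0.01},{"xyz":[0,0,0.003],"spin":0,"grip":0.01},{"xyz":[0,0,0.0015],"spin":0,"grip":0.01},{"xyz":[0,0,0.001],"spin":0,"grip":0.01},{"xyz":[0,0,0],"spin":0,"grip":0.01},{"xyz":[0,0,0],"spin":0,"grip":0.01}]'
```

```text
clock: 16.5
eef_pos: [602.1, -43.1, 46.7]
tcp_rot: [3.141, 0.0, 1.625]
wrist_force: [0.2, 0.3, 0.3]
finger_gap: 22.8
```

```bash
python3 -m inch '[{"xyz":[0,0,0.001],"spin":0,"grip":0.01},{"xyz":[0,0,0],"spin":0,"grip":0.01}]'
```

```text
clock: 16.75
eef_pos: [602.0, -43.1, 45.5]
tcp_rot: [-3.141, 0.0, 1.625]
wrist_force: [0.3, 0.2, -0.6]
finger_gap: 22.5
```

```bash
python3 -m inch '[{"xyz":[0,0,0.001],"spin":0,"grip":0.01},{"xyz":[0,0,0.001],"spin":0,"grip":0.01},{"xyz":[0,0,0.0003],"spin":0,"grip":0.01},{"xyz":[0,0,0],"spin":0,"grip":0.01}]'
```

```text
clock: 17.25
eef_pos: [602.1, -43.1, 43.6]
tcp_rot: [3.141, 0.0, 1.625]
wrist_force: [-0.9, 0.9, 4.7]
finger_gap: 22.6
```

Contact. Release and retreat, then go to red.

```bash
python3 -m inch '[{"xyz":[0,0,0],"spin":0,"grip":0.026},{"xyz":[0,0,0],"spin":0,"grip":0.03},{"xyz":[0,0,0],"spin":0,"grip":0.036},{"xyz":[0,0,0],"spin":0,"grip":0.045},{"xyz":[0,0,0],"spin":0,"grip":0.05},{"xyz":[0,0,0],"spin":0,"grip":0.05},{"xyz":[0,0,-0.02],"spin":0,"grip":0.05},{"xyz":[0,0,-0.03],"spin":0,"grip":0.05},{"xyz":[0,0,-0.03],"spin":0,"grip":0.05},{"xyz":[0,0,-0.02],"spin":0,"grip":0.07},{"xyz":[0,0,0],"spin":0,"grip":0.07}]'; python3 go.py 424,-274.5,142
```

```text
clock: 18.62
eef_pos: [603.2, -43.3, 144.8]
tcp_rot: [3.139, 0.001, 1.625]
wrist_force: [-0.8, -0.2, -0.6]
finger_gap: 70.0
t 18.62 pos [603.2 -43.3 144.8] rot [3.139e+00 1.000e-03 1.625e+00] F [-0.8 -0.2 -0.6] gap 70.0 j [-0.19  0.5  -0.08  1.   -0.    1.32]
424,-274.5,142 tool shift mm [-221.2 -191.4    2.4]
```

```bash
python3 -m inch '[{"xyz":[-0.0185,-0.016,0],"spin":0,"grip":0.07},{"xyz":[-0.0369,-0.0319,0],"spin":0,"grip":0.07},{"xyz":[-0.0369,-0.0319,0],"spin":0,"grip":0.07},{"xyz":[-0.0369,-0.0319,0],"spin":0,"grip":0.07},{"xyz":[-0.0369,-0.0319,0],"spin":0,"grip":0.07},{"xyz":[-0.0369,-0.0319,0],"spin":0,"grip":0.07},{"xyz":[-0.0185,-0.016,0],"spin":0,"grip":0.07},{"xyz":[0,0,0],"spin":0,"grip":0.07},{"xyz":[0,0,0],"spin":0,"grip":0.07}]'; python3 wr.py 424 -274.5 78;python3 go.py 424,-274.5,38
```

```text
clock: 19.75
eef_pos: [422.8, -273.9, 142.7]
tcp_rot: [-3.141, -0.001, 1.625]
wrist_force: [0.2, -1.0, -0.4]
finger_gap: 69.8
808 mid [ 424.4 -276.2   75.9] ext [22.9 23.9  7.1] med [ 424.4 -275.    77. ] bgr [ 14.  26. 114.]
t 19.8 pos [ 423.  -273.7  142.8] rot [-3.141e+00 -1.000e-03  1.625e+00] F [ 0.1 -0.3 -0.2] gap 70.1 j [-0.72  0.32 -0.36  0.89  0.    0.8 ]
424,-274.5,38 tool shift mm [ -0.9   0.9 104.8]
```

Red is confirmed by colour. Target y ≈ -275.

```bash
python3 -m inch '[{"xyz":[-0.0015,0.001,0.013],"spin":0,"grip":0.07},{"xyz":[0,0,0.03],"spin":0,"grip":0.07},{"xyz":[0,0,0.03],"spin":0,"grip":0.07},{"xyz":[0,0,0.02],"spin":0,"grip":0.07},{"xyz":[0,0,0.011],"spin":0,"grip":0.07},{"xyz":[0,0,0],"spin":0,"grip":0.07},{"xyz":[0,0,0],"spin":0,"grip":0.03},{"xyz":[0,0,0],"spin":0,"grip":0.03},{"xyz":[0,0,0],"spin":0,"grip":0.03},{"xyz":[0,0,0],"spin":0,"grip":0.015},{"xyz":[0,0,0],"spin":0,"grip":0.01},{"xyz":[0,0,0],"spin":0,"grip":0.01},{"xyz":[0,0,0],"spin":0,"grip":0.01},{"xyz":[0,0,0],"spin":0,"grip":0.01}]'; python3 -m inch '[{"xyz":[0,0,-0.015],"spin":0,"grip":0.01},{"xyz":[0,0,-0.03],"spin":0,"grip":0.01},{"xyz":[0,0,-0.03],"spin":0,"grip":0.01},{"xyz":[0,0,-0.03],"spin":0,"grip":0.01},{"xyz":[0,0,0],"spin":0,"grip":0.01}]'; python3 go.py 607,-147.2,145
```

```text
clock: 21.55
eef_pos: [424.1, -276.3, 39.8]
tcp_rot: [3.141, 0.001, 1.625]
wrist_force: [-1.3, 0.3, 6.4]
finger_gap: 22.4
clock: 22.18
eef_pos: [425.1, -277.1, 147.2]
tcp_rot: [3.138, 0.003, 1.625]
wrist_force: [-0.2, 0.2, -0.4]
finger_gap: 22.4
t 22.18 pos [ 425.1 -277.1  147.2] rot [3.138e+00 3.000e-03 1.625e+00] F [-0.2  0.2 -0.4] gap 22.4 j [-0.72  0.32 -0.35  0.9   0.    0.8 ]
607,-147.2,145 tool shift mm [119.9 188.6   2.4]
```

```bash
python3 -m inch '[{"xyz":[0.01,0.0157,0],"spin":0,"grip":0.01},{"xyz":[0.0199,0.0314,0],"spin":0,"grip":0.01},{"xyz":[0.0199,0.0314,0],"spin":0,"grip":0.01},{"xyz":[0.0199,0.0314,0],"spin":0,"grip":0.01},{"xyz":[0.0199,0.0314,0],"spin":0,"grip":0.01},{"xyz":[0.0199,0.0314,0],"spin":0,"grip":0.01},{"xyz":[0.01,0.0157,0],"spin":0,"grip":0.01},{"xyz":[0,0,0],"spin":0,"grip":0.01},{"xyz":[0,0,0],"spin":0,"grip":0.01}]'; python3 go.py 607,-147.2,44
```

```text
clock: 23.3
eef_pos: [604.9, -146.1, 143.5]
tcp_rot: [-3.14, -0.001, 1.625]
wrist_force: [-0.7, 1.1, -0.6]
finger_gap: 22.7
t 23.3 pos [ 604.9 -146.1  143.5] rot [-3.140e+00 -1.000e-03  1.625e+00] F [-0.7  1.1 -0.6] gap 22.7 j [-0.35  0.53 -0.02  1.02 -0.    1.16]
607,-147.2,44 tool shift mm [-1.3  2.2 99.5]
```

```bash
python3 -m inch '[{"xyz":[-0.0005,0.0015,0.02],"spin":0,"grip":0.01},{"xyz":[0,0,0.03],"spin":0,"grip":0.01},{"xyz":[0,0,0.02],"spin":0,"grip":0.01},{"xyz":[0,0,0.012],"spin":0,"grip":0.01},{"xyz":[0,0,0.006],"spin":0,"grip":0.01},{"xyz":[0,0,0.004],"spin":0,"grip":0.01},{"xyz":[0,0,0.003],"spin":0,"grip":0.01},{"xyz":[0,0,0.0015],"spin":0,"grip":0.01},{"xyz":[0,0,0.001],"spin":0,"grip":0.01},{"xyz":[0,0,0],"spin":0,"grip":0.01},{"xyz":[0,0,0],"spin":0,"grip":0.01}]'
```

```text
clock: 24.68
eef_pos: [607.2, -146.9, 47.0]
tcp_rot: [3.141, 0.0, 1.625]
wrist_force: [0.1, 0.5, 0.2]
finger_gap: 22.6
```

```bash
python3 -m inch '[{"xyz":[0,0,0.001],"spin":0,"grip":0.01},{"xyz":[0,0,0.001],"spin":0,"grip":0.01},{"xyz":[0,0,0],"spin":0,"grip":0.01}]'
```

```text
clock: 25.05
eef_pos: [607.0, -146.9, 44.7]
tcp_rot: [-3.141, -0.0, 1.625]
wrist_force: [0.6, -0.4, -0.1]
finger_gap: 22.9
```

```bash
python3 -m inch '[{"xyz":[0,0,0.001],"spin":0,"grip":0.01},{"xyz":[0,0,0.0005],"spin":0,"grip":0.01},{"xyz":[0,0,0],"spin":0,"grip":0.01}]'
```

```text
clock: 25.42
eef_pos: [607.2, -147.0, 43.8]
tcp_rot: [3.141, 0.0, 1.625]
wrist_force: [-1.7, -1.0, 5.6]
finger_gap: 22.7
```

```bash
python3 -m inch '[{"xyz":[0,0,0],"spin":0,"grip":0.026},{"xyz":[0,0,0],"spin":0,"grip":0.03},{"xyz":[0,0,0],"spin":0,"grip":0.036},{"xyz":[0,0,0],"spin":0,"grip":0.045},{"xyz":[0,0,0],"spin":0,"grip":0.05},{"xyz":[0,0,0],"spin":0,"grip":0.05},{"xyz":[0,0,-0.02],"spin":0,"grip":0.05},{"xyz":[0,0,-0.03],"spin":0,"grip":0.05},{"xyz":[0,0,-0.03],"spin":0,"grip":0.05},{"xyz":[0,0,-0.02],"spin":0,"grip":0.07},{"xyz":[0,0,0],"spin":0,"grip":0.07}]'; python3 go.py 452,135.5,142
```

```text
clock: 26.8
eef_pos: [608.1, -147.3, 144.8]
tcp_rot: [3.139, 0.001, 1.625]
wrist_force: [-0.3, 0.5, -0.8]
finger_gap: 69.7
t 26.8 pos [ 608.1 -147.3  144.8] rot [3.139e+00 1.000e-03 1.625e+00] F [-0.3  0.5 -0.8] gap 69.7 j [-0.35  0.53 -0.01  1.02 -0.    1.16]
452,135.5,142 tool shift mm [ 290.8 -140.7    2.1]
```

```bash
python3 -m inch '[{"xyz":[0.0182,-0.0088,0],"spin":0,"grip":0.07},{"xyz":[0.0364,-0.0176,0],"spin":0,"grip":0.07},{"xyz":[0.0364,-0.0176,0],"spin":0,"grip":0.07},{"xyz":[0.0364,-0.0176,0],"spin":0,"grip":0.07},{"xyz":[0.0364,-0.0176,0],"spin":0,"grip":0.07},{"xyz":[0.0364,-0.0176,0],"spin":0,"grip":0.07},{"xyz":[0.0364,-0.0176,0],"spin":0,"grip":0.07},{"xyz":[0.0364,-0.0176,0],"spin":0,"grip":0.07},{"xyz":[0.0182,-0.0088,0],"spin":0,"grip":0.07},{"xyz":[0,0,0],"spin":0,"grip":0.07},{"xyz":[0,0,0],"spin":0,"grip":0.07}]'; python3 wr.py 452 135.5 78;python3 go.py 452,135.5,38
```

```text
clock: 28.18
eef_pos: [450.9, 135.8, 142.8]
tcp_rot: [-3.141, 0.0, 1.625]
wrist_force: [-0.7, -0.3, 0.4]
finger_gap: 69.9
807 mid [453.5 136.4  75.6] ext [23.3 23.2  6.9] med [453.5 137.3  77. ] bgr [28. 33. 66.]
t 28.23 pos [451.  135.6 142.9] rot [-3.141  0.     1.624] F [-1.2 -0.  -0.9] gap 69.9 j [ 0.14  0.26 -0.44  0.87 -0.    1.65]
452,135.5,38 tool shift mm [ -0.2   1.  104.9]
```

```bash
python3 -m inch '[{"xyz":[0.0005,0.002,0.013],"spin":0,"grip":0.07},{"xyz":[0,0,0.03],"spin":0,"grip":0.07},{"xyz":[0,0,0.03],"spin":0,"grip":0.07},{"xyz":[0,0,0.02],"spin":0,"grip":0.07},{"xyz":[0,0,0.011],"spin":0,"grip":0.07},{"xyz":[0,0,0],"spin":0,"grip":0.07},{"xyz":[0,0,0],"spin":0,"grip":0.03},{"xyz":[0,0,0],"spin":0,"grip":0.03},{"xyz":[0,0,0],"spin":0,"grip":0.03},{"xyz":[0,0,0],"spin":0,"grip":0.015},{"xyz":[0,0,0],"spin":0,"grip":0.01},{"xyz":[0,0,0],"spin":0,"grip":0.01},{"xyz":[0,0,0],"spin":0,"grip":0.01},{"xyz":[0,0,0],"spin":0,"grip":0.01}]'; python3 -m inch '[{"xyz":[0,0,-0.015],"spin":0,"grip":0.01},{"xyz":[0,0,-0.03],"spin":0,"grip":0.01},{"xyz":[0,0,-0.03],"spin":0,"grip":0.01},{"xyz":[0,0,-0.03],"spin":0,"grip":0.01},{"xyz":[0,0,-0.01],"spin":0,"grip":0.01},{"xyz":[0,0,0],"spin":0,"grip":0.01}]'; python3 go.py 610,-199,145; python3 - <<'E'
from h import *
im,d=camera("top"); cv2.imwrite("pics/top4.png",cv2.resize(im[60:270,180:460],None,fx=2.6,fy=2.6,interpolation=cv2.INTER_CUBIC))
E
```

```text
clock: 29.98
eef_pos: [453.1, 136.9, 39.8]
tcp_rot: [3.141, -0.0, 1.625]
wrist_force: [-1.4, -0.1, 5.8]
finger_gap: 22.5
clock: 30.72
eef_pos: [452.9, 136.9, 154.3]
tcp_rot: [3.141, -0.0, 1.625]
wrist_force: [0.5, -0.0, -0.2]
finger_gap: 23.0
t 30.73 pos [452.9 136.9 154.3] rot [ 3.141 -0.     1.625] F [ 0.5 -0.  -0.2] gap 23.0 j [ 0.14  0.25 -0.42  0.9  -0.    1.66]
610,-199,145 tool shift mm [-343.9  138.7    9.4]
```

View pics/top4.png

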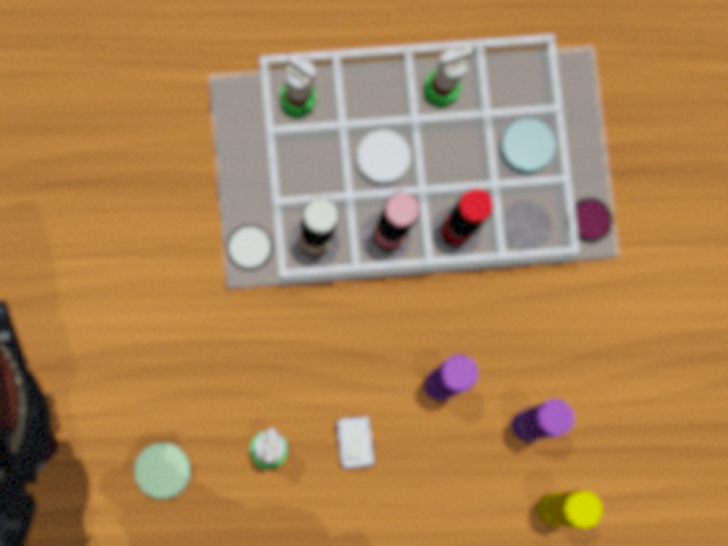

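Nude, rose and red stand in cells a, b and c (crop (318,228), (398,222), (467,217)). The ointment is untouched at (268,449). Plum to d.

```bash
python3 -m inch '[{"xyz":[-0.0191,0.0077,0],"spin":0,"grip":0.01},{"xyz":[-0.0382,0.0154,0],"spin":0,"grip":0.01},{"xyz":[-0.0382,0.0154,0],"spin":0,"grip":0.01},{"xyz":[-0.0382,0.0154,0],"spin":0,"grip":0.01},{"xyz":[-0.0382,0.0154,0],"spin":0,"grip":0.01},{"xyz":[-0.0382,0.0154,0],"spin":0,"grip":0.01},{"xyz":[-0.0382,0.0154,0],"spin":0,"grip":0.01},{"xyz":[-0.0382,0.0154,0],"spin":0,"grip":0.01},{"xyz":[-0.0382,0.0154,0],"spin":0,"grip":0.01},{"xyz":[-0.0191,0.0077,0],"spin":0,"grip":0.01},{"xyz":[0,0,0],"spin":0,"grip":0.01},{"xyz":[0,0,0],"spin":0,"grip":0.01}]'; python3 go.py 610,-199,44
```

```text
clock: 32.28
eef_pos: [608.8, -198.1, 153.1]
tcp_rot: [-3.14, -0.001, 1.625]
wrist_force: [-0.5, 0.3, 0.2]
finger_gap: 22.7
t 32.27 pos [ 608.8 -198.1  153.1] rot [-3.140e+00 -1.000e-03  1.625e+00] F [-0.5  0.3  0.2] gap 22.7 j [-0.43  0.56  0.06  1.07  0.    1.09]
610,-199,44 tool shift mm [ -1.1   1.4 109.1]
```

```bash
python3 -m inch '[{"xyz":[-0.0005,0.0005,0.02],"spin":0,"grip":0.01},{"xyz":[0,0,0.03],"spin":0,"grip":0.01},{"xyz":[0,0,0.03],"spin":0,"grip":0.01},{"xyz":[0,0,0.012],"spin":0,"grip":0.01},{"xyz":[0,0,0.006],"spin":0,"grip":0.01},{"xyz":[0,0,0.004],"spin":0,"grip":0.01},{"xyz":[0,0,0.003],"spin":0,"grip":0.01},{"xyz":[0,0,0.0015],"spin":0,"grip":0.01},{"xyz":[0,0,0],"spin":0,"grip":0.01},{"xyz":[0,0,0],"spin":0,"grip":0.01}]'
```

```text
clock: 33.52
eef_pos: [610.3, -199.5, 48.0]
tcp_rot: [3.141, 0.0, 1.625]
wrist_force: [-0.8, -0.8, -0.4]
finger_gap: 22.7
```

```bash
python3 -m inch '[{"xyz":[0,0,0.001],"spin":0,"grip":0.01},{"xyz":[0,0,0],"spin":0,"grip":0.01}]'
```

```text
clock: 33.78
eef_pos: [610.1, -199.4, 46.7]
tcp_rot: [-3.141, -0.0, 1.625]
wrist_force: [-0.1, -0.1, 0.1]
finger_gap: 22.7
```

```bash
python3 -m inch '[{"xyz":[0,0,0.001],"spin":0,"grip":0.01},{"xyz":[0,0,0.001],"spin":0,"grip":0.01},{"xyz":[0,0,0.001],"spin":0,"grip":0.01},{"xyz":[0,0,0],"spin":0,"grip":0.01}]'
```

```text
clock: 34.28
eef_pos: [610.2, -199.4, 43.9]
tcp_rot: [-3.142, 0.0, 1.625]
wrist_force: [-0.1, -0.2, 1.7]
finger_gap: 23.0
```

```bash
python3 -m inch '[{"xyz":[0,0,0.0004],"spin":0,"grip":0.01},{"xyz":[0,0,0],"spin":0,"grip":0.01}]'
```

```text
clock: 34.52
eef_pos: [610.2, -199.5, 43.9]
tcp_rot: [3.141, 0.0, 1.625]
wrist_force: [-1.4, 0.7, 5.1]
finger_gap: 22.7
```

Release, rise, and move clear of the top view for the last check.

```bash
python3 -m inch '[{"xyz":[0,0,0],"spin":0,"grip":0.026},{"xyz":[0,0,0],"spin":0,"grip":0.03},{"xyz":[0,0,0],"spin":0,"grip":0.036},{"xyz":[0,0,0],"spin":0,"grip":0.045},{"xyz":[0,0,0],"spin":0,"grip":0.05},{"xyz":[0,0,0],"spin":0,"grip":0.05},{"xyz":[0,0,-0.02],"spin":0,"grip":0.05},{"xyz":[0,0,-0.03],"spin":0,"grip":0.05},{"xyz":[0,0,-0.03],"spin":0,"grip":0.05},{"xyz":[0,0,-0.03],"spin":0,"grip":0.05},{"xyz":[0,0,-0.02],"spin":0,"grip":0.05},{"xyz":[-0.005,-0.035,-0.01],"spin":0,"grip":0.05},{"xyz":[-0.02,-0.04,0],"spin":0,"grip":0.05},{"xyz":[-0.02,-0.04,0],"spin":0,"grip":0.05},{"xyz":[-0.02,-0.04,0],"spin":0,"grip":0.05},{"xyz":[-0.02,-0.04,0],"spin":0,"grip":0.05},{"xyz":[-0.015,-0.02,0],"spin":0,"grip":0.05},{"xyz":[0,0,0],"spin":0,"grip":0.05},{"xyz":[0,0,0],"spin":0,"grip":0.05}]'; python3 - <<'E'
from h import *
a,d=camera("top");b,_=camera("side"); a=cv2.resize(a[60:270,230:430],(400,420));b=cv2.resize(b[120:240,160:340],(400,267))
b=cv2.copyMakeBorder(b,0,153,0,0,cv2.BORDER_CONSTANT); cv2.imwrite("pics/end.png",np.hstack([a,b]))
p=camera_params("top"); f=K(p);E=np.array(p["extrinsics"]);v,u=np.mgrid[:420,:560]; q=np.stack([(u-p["cx"])*d/f,-(v-p["cy"])*d/f,-d],-1); W=q@E[:3,:3].T+E[:3,3]
m=((W[...,2]>66)&(W[...,2]<95)&(d>0)&(v>100)&(v<240)&(u>265)&(u<420)).astype(np.uint8)
n,l,s,c=cv2.connectedComponentsWithStats(m)
for i in range(1,n):
    if s[i,4]>15: print(c[i].round(),np.median(W[l==i],0).round(1))
E
```

```text
clock: 36.9
eef_pos: [401.4, -310.7, 183.5]
tcp_rot: [3.141, -0.0, 1.625]
wrist_force: [0.4, 0.5, 0.1]
finger_gap: 50.2
[392. 137.] [ 608.  -198.1   81. ]
[333. 141.] [602.3 -95.7  81.3]
[362. 139.] [ 604.4 -145.4   81.1]
[302. 143.] [599.1 -42.3  81.2]
[355. 203.] [ 494.1 -129.7   77.3]
[392. 220.] [ 463.8 -191.4   77.3]
[283. 230.] [451.5  -5.8  71.6]
```

View pics/end.png

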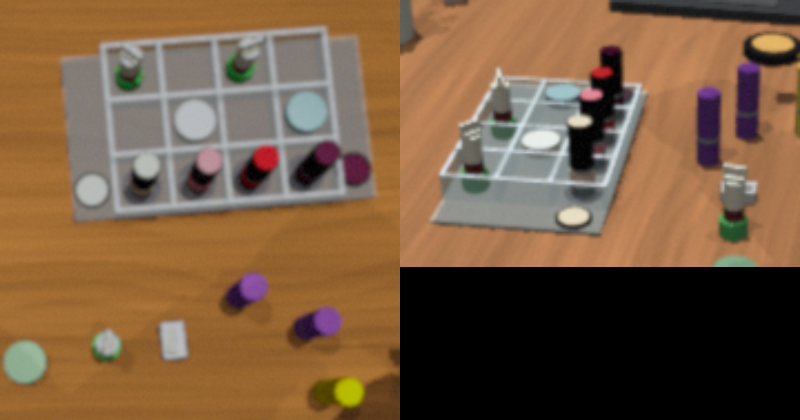

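The final views show nude, rose, red and plum upright in cells a to d, running from the pale disc to the plum disc. Their tops measure about 81 mm, and the ointment is where it was.

```bash
python3 -c "
from cell import manip; print(manip.hand_in())"
```

```text
the job is handed in; nothing more can be done
None
```

The four lipsticks now stand upright in the front row: nude next to the pale disc, then rose, red, and plum next to the plum disc. I handed the job in at about 37 s of the 104 s allowed.

- **Final check:** the last pictures put each lipstick within about 3 mm of its compartment centre. Tops measured about 81 mm above the desk, against 82 mm expected for a lipstick on the 4 mm floor. The arm was clear of everything.
- **Ointment tube and look-alikes:** the tube is within 2 mm of its first measurement. The two purple look-alikes also measure in place. The yellow one shows standing in the last picture. I did not check the blue one again.
- **Force when setting down:** readings were about 5 N for three of the lipsticks and about 15 N for the rose, which I lowered slightly too far. All stayed within the limits.
- **Checks that disagreed or failed:** one side view made the rose look as if it stood off its liner, but later top views showed it in its compartment. One top picture was useless because the arm blocked it.

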